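Set the load box to 43 on its thumbwheels

ROBOT

A 7-joint arm with a two-finger parallel gripper is mounted at the origin on a cart in front of the work surface, level with it; the furniture and walls round the work are solid. World frame = base frame: x ahead of the robot, y to its left, z up, the work surface at z = 0. Lengths are in m, angles in rad, forces in N, time in s.
With the tool pointing down it reaches from about 0.4 to 0.85 m from the base axis. Payload 10.4 kg.
Tool frame: the origin (TCP) lies on the front face of the gripper's body, between the roots of the fingers; the fingertips stand 73 mm ahead of it and the grasp point (between the pads) lies 54 mm ahead of it; z points along the fingers, y is the line along which they close (so a half turn about z gives the same grasp; the last joint's range is limited). The gripper opens to 85 mm and grips with 20 to 120 N. Pads are 22 mm wide; open, the fingers measure 114 mm over their backs; the gripper's body (76 mm by 85 mm) begins 54 mm behind the grasp point. The pads swing forward as they close: fully open they stand 13 mm farther back than shut.
Start: joints at [-1.334, 0.332, -0.065, 1.46, 0.022, 1.35, -0.088], TCP at [0.161, 0.604, 0.304] pointing down, gripper open.
Joint ranges: [-2.6, 2.6], [-0.5, 2.12], [-1.47, 1.34], [0.16, 2.42], [-1.27, 4.41], [0.06, 2.06], [-2.6, 2.6]. Speed limits (rad/s): [2.22, 2.22, 2.79, 2.79, 3.14, 3.14, 3.14].

INTERFACE

Orientations are given as a rotation vector (axis times angle).
In Python, from cell import r gives the robot as it stands. The module is installed in compiled form; this text tells all that it offers.
- The arm moves only by the shell command python3 -m pendant 'ROWS' [OPENING] [FORCE]. ROWS is JSON, a list of rows, each a list of 2 entries, a list of its own where there are three numbers: the shift along the tool's x, y, z in m, then the turn, a rotation vector about the tool's x, y, z in rad. A call has 1 to 8 rows; each row shifts and turns the commanded pose from where the row before left it, along the tool's axes as they then stand; what a row does not reach is not made up. A row lasts 1/8 s, in which the tool goes at most 62.5 mm and 10.7 degrees, less where a joint would pass 70% of its speed; a pose out of reach is approached as far as the arm can. A call is refused whole if a number of a shift passes 0.0625 or a number of a turn 0.188, either way. A call with a gripper value outside its range is refused whole. OPENING is the finger opening in m, from 0 to 0.0854, set as the call begins (- or left out, the last holds). The fingers move at their own pace and stop on an object; FORCE is the grip in N (left out, the last holds). Time passes only in rows, so rows that do not move let the fingers close. It gives the time, the measured TCP pose, the force, the opening and the grip force at its end, in the units of the state.
- r.get_obs(): the state, without advancing time (a new reading comes with each control period).
- r.capture(name): name is "scene" or "top"; returns a dict with "frame" (400x640x3 uint8, red, green, blue), "fx", "fy", "cx", "cy" (pixels), "distortion" ([k1, k2, p1, p2, k3] as OpenCV has them; the pictures are not rectified), "cam_to_world" (4x4, takes a point from camera to world coordinates). Camera axes: x right, y up, looking along -z (the intrinsics and any distortion apply to the point x, -y, -z); pixel columns grow to the right and rows downward; lengths in m; the calibration is good to about 2 mm. A picture is of the moment at which its call begins. There is no depth.
- r.sign_off(): hands the job in; it is judged then, once.
Trained networks look in the newest picture that a camera, given by its name, has taken for a name from the list of things; names that differ only in an ending like _2 or _b are one class to them, and where a whole thing is asked for, a point or a joint stands for the part that bears it (a point fixed in the world has none). Each returns a list of dicts, best first, with "p" (0 to 1); they miss things now and then, are a little off and sometimes report something else, mostly with a low value. They report only what shows in the picture. A call takes as long as a camera call.
- r.find_in(camera, query): "centre" ([x, y, z] in m, in world coordinates, good to about 4 mm: the middle of the surface that is visible of it).
- r.cut_out(camera, query): "region" (400x640 bool, what is visible of it).
The state is a dict: "clock": time; "qpos": joint angles; "joint_vel": joint speeds; "tau": joint torques, N m; "tcp_pos": TCP position; "tool_rot": TCP orientation; "ft_force": force on the tool from outside, world axes, zero at the start; "wrist_torque": the same for the moment, N m; "grip_width": opening from 0.0 (shut) to 1.0 (fully open); "grip_force": force on a finger pad.
Only numpy, scipy, OpenCV 4.12 (cv2) and the standard library are available. Lean on these libraries where they do the work, as an engineer would, in place of code of your own. Each camera call takes 0.05 s, during which the arm holds its last target. There are 200 camera calls.

TASK

The power module is due for its load test. Set the grey load box beside it to 43 by rolling its two black knurled thumbwheels by their edges: the left window must show 4 and the right window 3, each digit centred in its window. Leave the things around the box where they are.

Things in the scene. Friction and masses are not known exactly. Their poses are not given: they have to be found in the camera images.
- load_box: Grey bench enclosure, 120 deep (x) x 160 wide (y) x 67 mm high, fixed. Origin: centre of its underside; +x to its far edge (away from the robot), +y to its left seen from the robot, z up. Two black thumbwheels stick up through slots in its flat top (67 mm above the bench), each with a window at its left. Four binding posts, 13 mm high, along the far edge, 46 mm beyond the axles.
- tens_wheel (a joint): Turn of the LEFT thumbwheel, rad. 0 = digit 0 centred in its window; each digit is 0.6283 further: 4 is centred at 2.513. Positive = the wheel's top rolls away from the robot (box +x), number grows. Stops at -0.15 and 5.8, just outside 0 and 9: it cannot roll round from 9 to 0. No clicks: stiff (0.05 N m friction, about 1.5 N at the edge), stays where it is left.
- units_wheel (a joint): Turn of the RIGHT thumbwheel in rad, same build, scale, direction, stops and friction as the left; digit 3 is centred at 1.885.
- tens_axle (a point): Centre of the LEFT thumbwheel on its axle (along the box's y), 44 mm above the bench, 23 mm below the top face. Disc 16 mm thick with flat flanks, radius 36 mm, with 24 ribs 4 mm wide, 2 mm proud (radius 38 mm): 13 to 15 mm of it stands above the top face. Flat top beside the flanks: 47 mm to its left, 56 mm to its right up to the other wheel.
- units_axle (a point): Centre of the RIGHT thumbwheel on its axle, 72 mm to the right (box -y) of the left one; same sizes. Flat top beside its flanks: 56 mm to its left, 25 mm to its right, where the box ends. Fingers that pinch a wheel's flanks must lean with the wheel as it turns, or they slip; several short strokes are needed.
- tens_window (a point): Centre of the left window (open, 16 mm in x by 18 mm in y, thin black frame, white mark at its left at mid-window), on the box's top face, 24 mm left of the left wheel's middle. 2 mm below it a white drum with black digits 0 to 9 turns with the wheel; digits are 11 mm tall, upright seen from the robot, 13 mm apart.
- units_window (a point): Centre of the right window (units digit), 24 mm left of the right wheel's middle; same build.
- power_module: Bystander: black open power module, 118 x 49 x 31 mm, loose on the bench to the left of the box. Origin: centre of its underside.
- flux_tin_1: Bystander: small round white tin, 44 mm across, 24 mm high, loose to the right of the box. Origin: centre of its underside.
- precision_driver_2: Bystander: small screwdriver, 116 mm long, 12 mm thick, lying loose between the box and the robot. Origin: under its middle.
- solder_spool: Bystander: wire spool standing on end, 60 mm across, 46 mm high, loose behind the box. Origin: centre of its underside. A raised equipment shelf overhangs the bench behind it, from about x = 0.7 m on: keep the wrist clear of it.

How it is judged:
At the end, for the whole second after the job is handed in: The left wheel stands at digit 4 and the right wheel at digit 3, each within 0.15 rad (a quarter of a digit, about 3 mm on the drum) of centred, both at rest (value of joint tens_wheel between 2.363 and 2.663 rad and value of joint units_wheel between 1.735 and 2.035 rad and velocity of joint tens_wheel between -0.05 and 0.05 rad/s and velocity of joint units_wheel between -0.05 and 0.05 rad/s); the robot touches nothing.
It fails at once if one of the four loose things around the box is moved by more than 20 mm (distance of any of power_module, flux_tin_1, precision_driver_2, solder_spool from where it was at the start of the episode above 0.02 m).
It also fails if it takes over 67 s, if anything falls off the work surface, if the arm or the gripper's body presses on something with over 40 N, if the wrist force passes 120 N, or if a joint passes its speed limit or range.

## Working session

There is one attempt and no reset: what is moved stays moved. The work goes in short steps, Python scripts to look and compute and a shell command to move; the robot and the scene stay as the last step left them, time stands still between calls to the robot, and variables do not carry over. Pictures are saved under pics/ and viewed, at most 10 in all, crops included, and the job is handed in when it is done.

```bash
mkdir -p pics
python3 - <<'E'
from cell import r
import cv2,numpy as np
o=r.get_obs()
for k in o: print(k,np.round(o[k],3))
for c in("scene","top"):
    d=r.capture(c); cv2.imwrite(f"pics/{c}0.png",d["frame"][:,:,::-1])
    print(c,d["fx"],d["fy"],d["cx"],d["cy"],d["distortion"],np.round(d["cam_to_world"],3).tolist())
    for q in("load_box","tens_axle","units_axle","tens_window","units_window","power_module","flux_tin_1","precision_driver_2","solder_spool"):
        print(q,[(np.round(x["centre"],3).tolist(),round(x["p"],2)) for x in r.find_in(c,q)[:2]])
E
```

```text
clock 0.0
qpos [-1.334  0.333 -0.065  1.461  0.022  1.35  -0.089]
joint_vel [ 0.001 -0.    -0.001 -0.     0.    -0.001 -0.   ]
tau [ 0.0000e+00 -6.2544e+01  5.0000e-02 -3.9163e+01  1.6000e-02  1.0000e-02
  0.0000e+00]
tcp_pos [0.16  0.604 0.303]
tool_rot [-4.070e-01 -3.115e+00  2.000e-03]
ft_force [-0.911 -0.237  0.166]
wrist_torque [-0.014  0.022 -0.02 ]
grip_force 0.0
grip_width 1.0
scene 397.99617428708643 397.99617428708643 315.6325580088691 202.6162098355011 [-0.10284944  0.          0.          0.          0.        ] [[0.892, 0.254, -0.374, 0.137], [-0.452, 0.473, -0.756, -0.532], [-0.015, 0.844, 0.537, 0.519], [0.0, 0.0, 0.0, 1.0]]
load_box [([0.445, 0.079, 0.068], 0.8)]
tens_axle [([0.44, 0.074, 0.066], 0.9)]
units_axle []
tens_window [([0.441, 0.081, 0.068], 0.82)]
units_window [([0.445, 0.078, 0.066], 0.63)]
power_module [([0.428, 0.261, 0.015], 0.51)]
flux_tin_1 [([0.414, 0.018, 0.023], 0.68)]
precision_driver_2 []
solder_spool [([0.55, 0.094, 0.038], 0.78)]
top 502.6635018844396 502.6635018844396 325.21518660871214 199.95214964845306 [-0.14309458  0.          0.          0.          0.        ] [[0.014, 0.992, -0.125, 0.343], [-1.0, 0.017, 0.023, 0.119], [0.025, 0.125, 0.992, 1.077], [0.0, 0.0, 0.0, 1.0]]
load_box [([0.456, 0.132, 0.068], 0.79)]
tens_axle [([0.452, 0.128, 0.065], 0.58)]
units_axle [([0.457, 0.133, 0.069], 0.61)]
tens_window [([0.463, 0.126, 0.069], 0.63)]
units_window [([0.453, 0.132, 0.067], 0.58)]
power_module [([0.485, 0.254, 0.01], 0.81)]
flux_tin_1 [([0.418, 0.027, 0.024], 0.59)]
precision_driver_2 [([0.378, 0.191, 0.01], 0.62)]
solder_spool [([0.561, 0.114, 0.044], 0.67)]
```

Run:
```python
import cv2
a=cv2.imread("pics/top0.png"); 
cv2.imwrite("pics/topc.png",cv2.resize(a[90:290,180:440],(780,600),interpolation=cv2.INTER_CUBIC))
```

```text
(no output)
```

View pics/topc.png

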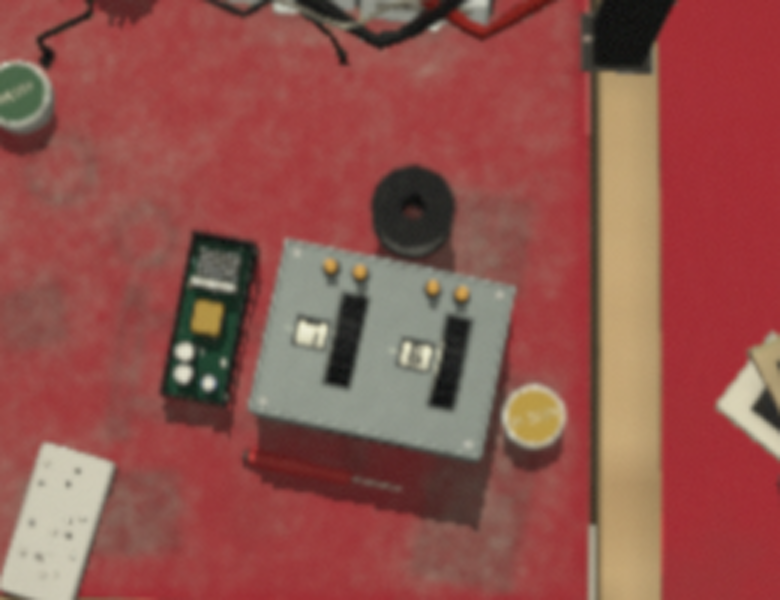

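View pics/scene0.png

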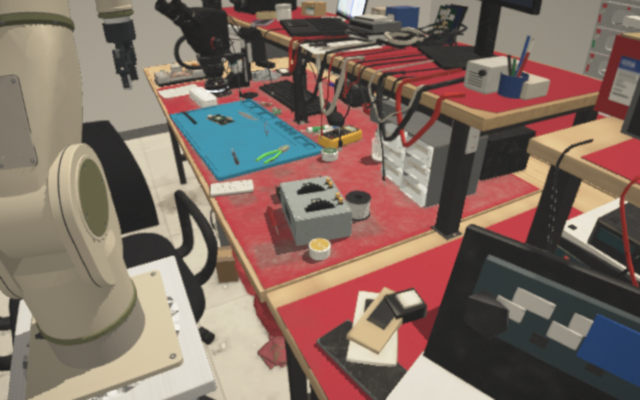

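```bash
cat > h.py <<'E'
from cell import r
import cv2,numpy as np
def cam(c):
    d=r.capture(c); K=np.array([[d["fx"],0,d["cx"]],[0,d["fy"],d["cy"]],[0,0,1]])
    return d,K,np.array(d["distortion"]),np.array(d["cam_to_world"])
def px2w(px,z,K,D,T):
    u=cv2.undistortPoints(np.array(px,float).reshape(-1,1,2),K,D).reshape(-1,2)
    v=np.c_[u[:,0],-u[:,1],-np.ones(len(u))]@T[:3,:3].T
    return T[:3,3]+v*((z-T[2,3])/v[:,2])[:,None]
def w2px(P,K,D,T):
    Q=(np.atleast_2d(P)-T[:3,3])@T[:3,:3]; Q=Q*[1,-1,-1]
    return cv2.projectPoints(Q,np.zeros(3),np.zeros(3),K,D)[0].reshape(-1,2)
def rect(c,n,O,yaw,x0,x1,y0,y1,s,z=0.067):
    """box-frame ortho view: up=+x, left=+y, s px/mm; O is box origin xy"""
    A=0
    for i in range(n): d,K,D,T=cam(c);A=A+d["frame"].astype(np.float32)
    A/=n
    xs=np.arange(x1,x0,-1/s);ys=np.arange(y1,y0,-1/s)
    X,Y=np.meshgrid(xs,ys,indexing="ij");X=X/1000;Y=Y/1000
    P=np.stack([O[0]+np.cos(yaw)*X-np.sin(yaw)*Y,O[1]+np.sin(yaw)*X+np.cos(yaw)*Y,0*X+z],-1)
    m=w2px(P.reshape(-1,3),K,D,T).reshape(*X.shape,2).astype(np.float32)
    return cv2.remap(A,m[...,0],m[...,1],cv2.INTER_CUBIC).clip(0,255)[:,:,::-1]
E
python3 - <<'E'
from h import *
d,K,D,T=cam("top")
f=lambda p:np.array(p,float)/3+[180-1/3,90-1/3]
c=px2w(f([(287,240),(517,287),(482,460),(250,412)]),.067,K,D,T)
print("corners",c.round(4).tolist()); O=c.mean(0)
ex=c[0]-c[3]+c[1]-c[2]; ey=c[0]-c[1]+c[3]-c[2]
print("O",O.round(4),"yaw",np.arctan2(ex[1],ex[0]),np.arctan2(-ey[0],ey[1]),"sizes",np.linalg.norm(ex)/2,np.linalg.norm(ey)/2)
yaw=np.arctan2(-ey[0],ey[1])
R=np.array([[np.cos(yaw),-np.sin(yaw)],[np.sin(yaw),np.cos(yaw)]])
for n,p,z in[("tw",(311,332),.065),("uw",(417,355),.065),("t",(346,340),.078),("u",(450,362),.078)]:
    w=px2w([f(p)],z,K,D,T)[0];print(n,w.round(4),((w-O)[:2]@R).round(4))
im=rect("top",6,O,yaw,-65,65,-85,85,4.5)
cv2.imwrite("pics/r0.png",im)
print(im.shape)
E
```

```text
corners [[0.5312, 0.1981, 0.067], [0.5017, 0.0414, 0.067], [0.3842, 0.0639, 0.067], [0.4138, 0.2198, 0.067]]
O [0.4577 0.1308 0.067 ] yaw -0.18605364827731224 -0.1868828085630355 sizes 0.11953648939350404 0.15909569185573944
tw [0.4688 0.1803 0.065 ] [0.0016 0.0507]
uw [0.4544 0.1085 0.065 ] [ 0.0008 -0.0226]
t [0.4622 0.1561 0.078 ] [-0.0003  0.0257]
u [0.4486 0.0866 0.078 ] [-0.0007 -0.0452]
(585, 765, 3)[ WARN:0@8.919] global loadsave.cpp:1063 imwrite_ Unsupported depth image for selected encoder is fallbacked to CV_8U.
```

View pics/r0.png

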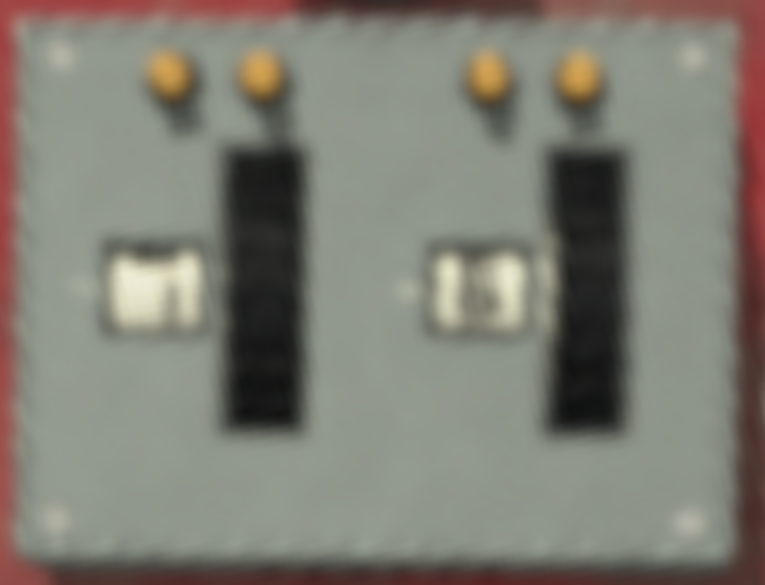

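Run:
```python
from h import *
O=(.4577,.1308);yaw=-.1868
a=[rect("top",4,O,yaw,-12,12,y-13,y+13,15,.065) for y in(51,-21)]
im=np.hstack(a).astype(np.uint8)
cv2.imwrite("pics/r1.png",im);print(im.shape)
```

```text
(360, 780, 3)
```

View pics/r1.png

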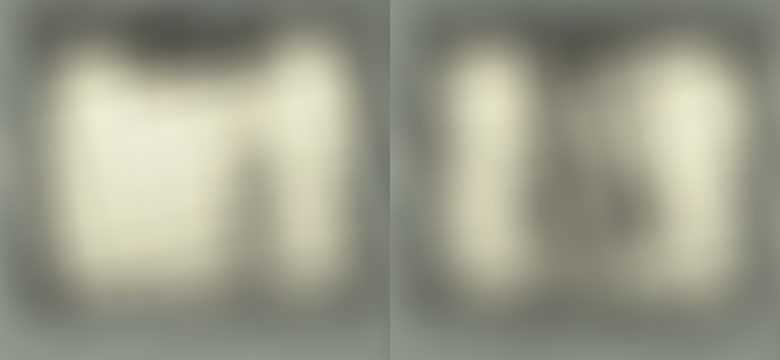

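```bash
cat >> h.py <<'E'
from scipy.spatial.transform import Rotation as Ro
O=np.array([.4577,.1308,0]);YAW=-.1868
YB=dict(t=.026,u=-.046)
B=Ro.from_euler("z",YAW)
def go(w,lean,d,dx=0):
    """delta in tool axes (shift, turn) to pose with TCP at distance d from axle, lean about box y"""
    o=r.get_obs(); Rc=Ro.from_rotvec(o["tool_rot"]);pc=np.array(o["tcp_pos"])
    Rt=B*Ro.from_euler("y",lean)*Ro.from_matrix([[-1,0,0],[0,1,0],[0,0,-1]])
    ax=O+B.apply([dx,YB[w],.044]); pt=ax-Rt.apply([0,0,d])
    # lean error & polar state
    v=B.inv().apply(pc-ax)
    print("t",round(o["clock"],2),"TCP-axle(box,mm)",(v*1000).round(1),"F",np.round(o["ft_force"],1),"grip",round(o["grip_width"],3),round(o["grip_force"],1))
    print(" shift",Rc.inv().apply(pt-pc).round(4).tolist()," turn",(Rc.inv()*Rt).as_rotvec().round(4).tolist())
E
python3 -c "
from h import *
go('t',0,.16)"
```

```text
t 1.75 TCP-axle(box,mm) [-379.9  383.8  259.9] F [0.2 0.7 0.5] grip 1.0 0.0
 shift [-0.4068, -0.3551, 0.0999]  turn [0.0001, -0.0, -0.073]
```

```bash
python3 -m pendant '[[[-0.04,-0.035,0],[0,0,0]],[[-0.04,-0.035,0],[0,0,0]],[[-0.04,-0.035,0],[0,0,0]],[[-0.04,-0.035,0],[0,0,0]],[[-0.04,-0.035,0],[0,0,0]],[[-0.04,-0.035,0],[0,0,0]],[[-0.04,-0.035,0],[0,0,0]],[[-0.04,-0.035,0],[0,0,0]]]' 0.03 20; python3 -m pendant '[[[-0.04,-0.035,0],[0,0,0]],[[-0.04,-0.035,0],[0,0,0]],[[0,0,0.04],[0,0,-0.073]],[[0,0,0.04],[0,0,0]],[[0,0,0],[0,0,0]]]'; python3 -c "
from h import *
go('t',0,.12)"
```

```text
clock: 2.75
tcp_pos: [0.3986, 0.2497, 0.3042]
tool_rot: [0.407, 3.115, 0.001]
ft_force: [0.9, 0.5, 0.3]
grip_width: 0.348
grip_force: 0.0
clock: 3.38
tcp_pos: [0.4559, 0.1624, 0.2219]
tool_rot: [-0.293, -3.124, 0.005]
ft_force: [-0.1, -0.3, 0.1]
grip_width: 0.353
grip_force: 0.0
t 3.38 TCP-axle(box,mm) [ -7.6   4.7 177.9] F [-0.1 -0.3  0.1] grip 0.353 0.0
 shift [-0.0078, -0.0045, 0.0579]  turn [-0.0033, -0.0037, -0.0003]
```

```bash
python3 -m pendant '[[[-0.0078,-0.0045,0.03],[0,0,0]],[[0,0,0.03],[0,0,0]],[[0,0,0.01],[0,0,0]],[[0,0,0.006],[0,0,0]],[[0,0,0],[0,0,0]],[[0,0,0],[0,0,0]]]' 0.03 20; python3 -c "
from h import *
go('t',0,.10)"
```

```text
clock: 4.12
tcp_pos: [0.4645, 0.1574, 0.1488]
tool_rot: [0.293, 3.127, 0.002]
ft_force: [-0.3, 0.6, 1.3]
grip_width: 0.355
grip_force: 0.0
t 4.12 TCP-axle(box,mm) [  1.7   1.4 104.8] F [-0.3  0.6  1.3] grip 0.355 0.0
 shift [0.0017, -0.0014, 0.0048]  turn [0.0011, 0.001, 0.0]
```

```bash
for i in 1 2 3; do python3 -m pendant '[[[0,0,0.002],[0,0,0]],[[0,0,0],[0,0,0]]]' | egrep 'tcp_pos|ft_force'; done; python3 -c "
from h import *
go('t',0,.10)"
```

```text
tcp_pos: [0.4641, 0.1572, 0.146]
ft_force: [-0.2, 0.1, -0.1]
tcp_pos: [0.4639, 0.1571, 0.1437]
ft_force: [-0.0, -0.6, 1.0]
tcp_pos: [0.464, 0.1571, 0.1417]
ft_force: [0.6, 0.3, -0.3]
t 4.88 TCP-axle(box,mm) [ 1.3  1.  97.7] F [ 0.6  0.3 -0.3] grip 0.349 0.0
 shift [0.0013, -0.001, -0.0023]  turn [-0.0001, -0.0002, 0.0]
```

```bash
for i in 1 2 3 4; do python3 -m pendant '[[[0,0,0.0015],[0,0,0]],[[0,0,0],[0,0,0]]]' | egrep 'tcp_pos|ft_force'; done; python3 -c "
from h import *
go('t',0,.10)"
```

```text
tcp_pos: [0.464, 0.1571, 0.1403]
ft_force: [0.2, 1.1, -0.4]
tcp_pos: [0.4642, 0.1572, 0.1392]
ft_force: [-1.6, -0.3, 4.9]
tcp_pos: [0.4643, 0.1572, 0.139]
ft_force: [-9.9, -3.1, 24.4]
tcp_pos: [0.4644, 0.1572, 0.1389]
ft_force: [-17.2, -5.5, 43.1]
t 5.88 TCP-axle(box,mm) [ 1.7  1.2 94.9] F [-17.2  -5.5  43.1] grip 0.352 22.0
 shift [0.0017, -0.0012, -0.0051]  turn [0.0012, -0.0007, -0.0007]
```

```bash
python3 -m pendant '[[[0.0015,-0.001,-0.0125],[0,0,0]],[[0.0103,0,0.0005],[0,-0.1,0]],[[0.0103,0,0.0005],[0,-0.1,0]],[[0.0103,0,0.0005],[0,-0.1,0]],[[0.0052,0,0.0001],[0,-0.05,0]],[[0,0,0],[0,0,0]],[[0,0,0],[0,0,0]]]' 0.03 30; python3 -c "
from h import *
go('t',-.35,.1035)"
```

```text
clock: 6.75
tcp_pos: [0.4281, 0.1631, 0.1425]
tool_rot: [0.261, 2.781, -0.045]
ft_force: [0.7, -0.8, -0.3]
grip_width: 0.352
grip_force: 0.0
t 6.75 TCP-axle(box,mm) [-35.1   0.2  98.5] F [ 0.7 -0.8 -0.3] grip 0.352 0.0
 shift [0.0008, -0.0002, 0.0011]  turn [0.0003, -0.0007, -0.0005]
```

Good; close and do the first stroke (+0.7).

```bash
python3 -m pendant '[[[0.0008,0,0.001],[0,0,0]],[[0,0,0],[0,0,0]],[[0,0,0],[0,0,0]],[[0,0,0],[0,0,0]]]' 0.01 30; python3 -m pendant '[[[-0.0103,0,0.0005],[0,0.1,0]],[[-0.0103,0,0.0005],[0,0.1,0]],[[-0.0103,0,0.0005],[0,0.1,0]],[[-0.0103,0,0.0005],[0,0.1,0]],[[-0.0103,0,0.0005],[0,0.1,0]],[[-0.0103,0,0.0005],[0,0.1,0]],[[-0.0103,0,0.0005],[0,0.1,0]],[[0,0,0],[0,0,0]]]';  python3 -c "
from h import *
go('t',.35,.1035)"
```

```text
clock: 7.25
tcp_pos: [0.4277, 0.1623, 0.1415]
tool_rot: [0.263, 2.781, -0.048]
ft_force: [-6.9, -5.6, 13.4]
grip_width: 0.173
grip_force: 29.1
clock: 8.25
tcp_pos: [0.4993, 0.1483, 0.1419]
tool_rot: [-0.264, -2.78, -0.047]
ft_force: [0.8, -4.5, 17.0]
grip_width: 0.17
grip_force: 30.7
t 8.25 TCP-axle(box,mm) [37.6 -1.  97.9] F [ 0.8 -4.5 17. ] grip 0.17 30.7
 shift [0.0018, 0.001, 0.0014]  turn [0.001, -0.0001, -0.0027]
```

```bash
cat > look.py <<'E'
from h import *; import sys
a=[rect("top",3,O,YAW,-12,12,y-13,y+13,15,.065) for y in(51,-21)]
cv2.imwrite(f"pics/{sys.argv[1]}.png",np.hstack(a).astype(np.uint8)); go(sys.argv[2],float(sys.argv[3]),.1035)
E
python3 -m pendant '[[[0,0,0],[0,0,0]],[[0,0,0],[0,0,0]],[[0,0,-0.05],[0,0,0]],[[0,0.06,0],[0,0,0]],[[0,0.06,0],[0,0,0]],[[0,0,0],[0,0,0]]]' 0.035|head -1; python3 look.py r2 t -.35
```

```text
clock: 9.0
t 9.3 TCP-axle(box,mm) [ 52.3 118.8 144.2] F [-0.6  0.6  0.1] grip 0.411 0.0
 shift [0.0662, -0.1189, 0.0742]  turn [-0.0003, -0.6999, -0.0019]
```

View pics/r2.png

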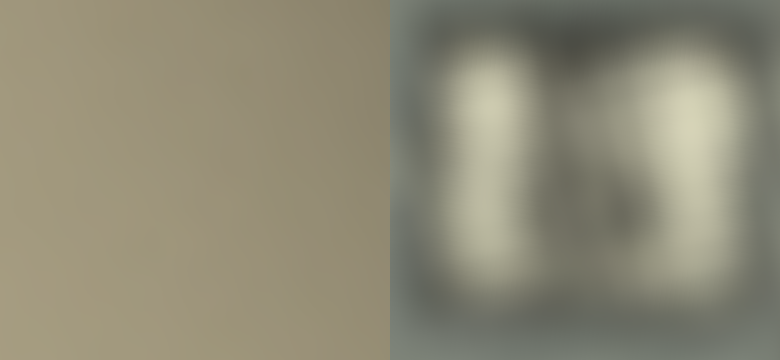

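```bash
python3 -c "
from h import *
cv2.imwrite('pics/f1.png',cam('top')[0]['frame'][:,:,::-1])"
```

```text
(no output)
```

View pics/f1.png

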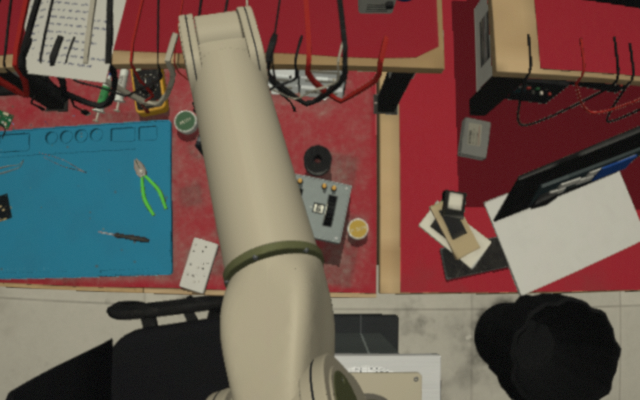

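```bash
python3 -m pendant '[[[0,0.06,0],[0,0,0]],[[0,0.06,0],[0,0,0]],[[0,0,0],[0,0,0]]]' |head -1; python3 look.py r3 t -.35
```

```text
clock: 9.72
t 10.03 TCP-axle(box,mm) [ 52.7 238.7 144.5] F [-0.1 -0.9  0.1] grip 0.409 0.0
 shift [0.0662, -0.2389, 0.0745]  turn [-0.0001, -0.6995, -0.0022]
```

View pics/r3.png

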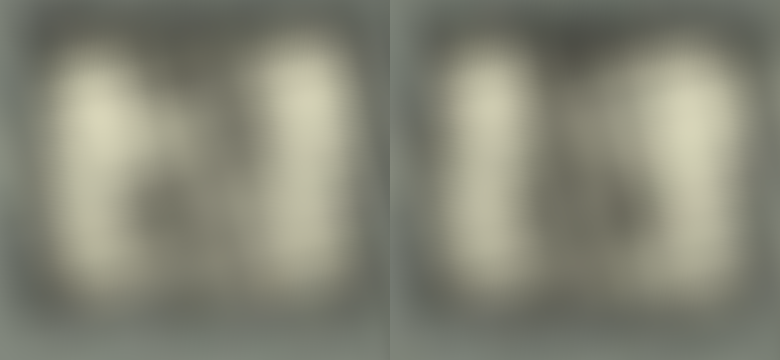

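```bash
cat > fit.py <<'E'
import cv2,numpy as np,sys
S=5
def strip(font,w,st):
    # rows: digit k centred at row (k*13+20)*S downwards (next digit below)
    im=np.ones(((9*13+40)*S,26*S),np.float32)
    seg={0:"abcdef",1:"bc",2:"abged",3:"abgcd",4:"fgbc",5:"afgcd",6:"afgedc",7:"abc",8:"abcdefg",9:"abcdfg"}
    for k in range(10):
        cx,cy=13*S,(k*13+20)*S; h=5.5*S-st*S/2; x=(w-st)*S/2
        if font=="seg":
            L=dict(a=(-x,-h,x,-h),b=(x,-h,x,0),c=(x,0,x,h),d=(-x,h,x,h),e=(-x,0,-x,h),f=(-x,-h,-x,0),g=(-x,0,x,0))
            for s in seg[k]:
                p=L[s];cv2.line(im,(int(cx+p[0]),int(cy+p[1])),(int(cx+p[2]),int(cy+p[3])),0,max(1,int(st*S)))
        else:
            t=np.ones((200,200),np.float32);f=cv2.FONT_HERSHEY_SIMPLEX if font=="hs" else cv2.FONT_HERSHEY_DUPLEX
            cv2.putText(t,str(k),(60,130),f,4,0,int(st*8))
            ys,xs=np.where(t<.5);t=t[ys.min():ys.max()+1,xs.min():xs.max()+1]
            H=11*S;W=int(min(w*S,t.shape[1]*H/t.shape[0]));t=cv2.resize(t,(W,H),interpolation=cv2.INTER_AREA)
            im[cy-H//2:cy-H//2+H,cx-W//2:cx-W//2+W]=t
    return im
def fit(obs):  # obs gray patch 24x26mm at 15px/mm
    o=cv2.resize(obs,(26*S,24*S),interpolation=cv2.INTER_AREA)
    res=[]
    for font in("seg","hs","hd"):
     for w in(6,7,8):
      for st in(1.3,2):
       I=strip(font,w,st)
       for a in np.arange(-.15,5.8,.03):
        row=int(round((a/.62832*13+20)*S))
        for ox in(-1,0,1):
         for oy in(-1,0,1):
          v=I[row-12*S:row+12*S]
          full=np.full((24*S,26*S),.45,np.float32)
          y0,x0=(4+oy)*S,(4+ox)*S
          full[y0-S:y0+17*S,x0-S:x0+19*S]=0.1
          full[y0:y0+16*S,x0:x0+18*S]=v[4*S:20*S,4*S:22*S]
          g=cv2.GaussianBlur(full,(0,0),1.1*S)
          m=np.s_[3*S:21*S,4*S:22*S]
          res.append((np.corrcoef(g[m].ravel(),o[m].ravel())[0,1],font,w,st,round(a,2),ox,oy))
    res.sort(reverse=True);return res
if __name__=="__main__":
  for a in sys.argv[1:]:
    f,s=a.split(":");im=cv2.imread(f"pics/{f}.png",0).astype(np.float32)
    p=im[:,:390] if s=="l" else im[:,390:]
    R=fit(p);print(a,R[0]);seen=[]
    for x in R:
        d=round(x[4]/.62832)
        if d not in seen: seen.append(d);print("   ",d,round(x[0],3),x[1:])
        if len(seen)>3:break
E
time python3 fit.py r1:l r3:l r1:r
```

```text
r1:l (np.float64(0.8910129545502448), 'seg', 8, 1.3, np.float64(0.54), 0, -1)
    1 0.891 ('seg', 8, 1.3, np.float64(0.54), 0, -1)
    7 0.822 ('seg', 8, 1.3, np.float64(4.5), 0, 0)
    3 0.736 ('hs', 8, 1.3, np.float64(1.8), 1, -1)
    2 0.73 ('seg', 7, 1.3, np.float64(0.96), 1, 0)
r3:l (np.float64(0.8565761561027067), 'seg', 8, 2, np.float64(3.45), 0, -1)
    5 0.857 ('seg', 8, 2, np.float64(3.45), 0, -1)
    6 0.851 ('seg', 8, 2, np.float64(3.48), 0, -1)
    9 0.848 ('seg', 7, 2, np.float64(5.37), 0, -1)
    8 0.842 ('seg', 7, 2, np.float64(5.34), 0, -1)
r1:r (np.float64(0.8927712799102545), 'seg', 8, 2, np.float64(3.69), 0, -1)
    6 0.893 ('seg', 8, 2, np.float64(3.69), 0, -1)
    9 0.879 ('seg', 7, 2, np.float64(5.37), 0, -1)
    8 0.867 ('seg', 7, 2, np.float64(5.34), 0, -1)
    3 0.866 ('seg', 8, 2, np.float64(1.59), 0, -1)
real	0m58.916s
user	0m58.899s
sys	0m0.197s
```

```bash
cat > fit2.py <<'E'
import fit; fit.S=S=4
import cv2,numpy as np,sys
from itertools import product
def run(p,lo=-.15,hi=5.8):
    o=cv2.resize(p,(26*S,24*S),interpolation=cv2.INTER_AREA); m=np.s_[2*S:22*S,3*S:23*S]; y=o[m].ravel();res=[]
    for w,st,sg in product((7,8),(1.3,1.8),(1.0,1.4)):
        I=fit.strip("seg",w,st)
        for oy,ox in product((-1.5,-1,-.5,0),(-.5,0,.5)):
            y0,x0=int((4+oy)*S),int((4+ox)*S)
            def B(f): return cv2.GaussianBlur(f,(0,0),sg*S)[m].ravel()
            out=np.ones((24*S,26*S),np.float32);out[y0-S:y0+17*S,x0-S:x0+19*S]=0
            win=np.zeros_like(out);win[y0:y0+16*S,x0:x0+18*S]=1
            bo,bw,one=B(out),B(win),np.ones(y.size)
            for a in np.arange(lo,hi,.04):
                c=int(round((a/.62832*13+20)*S))
                d=np.zeros_like(out);d[y0:y0+16*S,x0:x0+18*S]=1-I[c-8*S:c+8*S,4*S:22*S]
                A=np.c_[one,bo,bw,B(d)];k=np.linalg.lstsq(A,y,rcond=None)[0]
                if k[3]>0: continue
                res.append((float(np.sqrt(np.mean((A@k-y)**2))),round(float(a),2),w,st,sg,oy,ox))
    res.sort();return res
for a in sys.argv[1:]:
    f,s=a.split(":");im=cv2.imread(f"pics/{f}.png",0).astype(np.float32)
    R=run(im[:,:390] if s=="l" else im[:,390:]);print(a);seen=[]
    for x in R:
        d=round(x[1]/.62832)
        if d not in seen: seen.append(d);print("   ",d,x)
        if len(seen)>3:break
E
for i in r1:l r3:l r1:r; do OMP_NUM_THREADS=1 OPENBLAS_NUM_THREADS=1 python3 fit2.py $i > /tmp/o_$i & done; time wait; cat /tmp/o_*
```

```text
r1:l
    1 (14.355065943343966, 0.53, 8, 1.8, 1.4, -1, 0.5)
    7 (16.719317795879853, 4.49, 8, 1.3, 1.4, -0.5, 0.5)
    3 (18.142456373568773, 1.81, 8, 1.3, 1.4, -0.5, 0.5)
    4 (18.839017649040777, 2.25, 8, 1.3, 1.4, -0.5, 0.5)
r1:r
    6 (12.520352051584284, 3.73, 8, 1.8, 1.4, -0.5, 0.5)
    9 (14.490021383189598, 5.37, 7, 1.8, 1.4, -1, 0)
    5 (14.954578434207813, 3.25, 8, 1.8, 1.4, -0.5, 0.5)
    3 (15.256962894053666, 1.61, 8, 1.8, 1.4, -0.5, 0)
r3:l
    9 (12.314822692011987, 5.37, 8, 1.8, 1.4, -1, 0.5)
    5 (12.40311312595414, 3.45, 8, 1.8, 1.4, -0.5, 0.5)
    6 (12.687149782757484, 3.49, 8, 1.8, 1.4, -0.5, 0.5)
    8 (13.120401824125727, 5.33, 8, 1.8, 1.4, -1, 0.5)
real	0m13.886s
user	0m37.460s
sys	0m1.821s
```

```bash
python3 -m pendant '[[[0,-0.0597,0],[0,-0.175,0]],[[0,-0.0597,0],[0,-0.175,0]],[[0,-0.0597,0],[0,-0.175,0]],[[0,-0.0597,0],[0,-0.175,0]],[[0,0,0],[0,0,0]]]' 0.03|head -1;  python3 -c "
from h import *
go('t',-.35,.1035)"
```

```text
clock: 10.65
t 10.65 TCP-axle(box,mm) [ 48.1  -5.6 141.1] F [0.6 2.8 1.3] grip 0.352 0.0
 shift [0.0935, 0.0053, 0.013]  turn [-0.0032, -0.005, -0.0033]
```

```bash
python3 -m pendant '[[[0.047,0.0053,0],[0,0,0]],[[0.0465,0,0],[0,0,0]],[[0,0,0],[0,0,0]],[[0,0,0.011],[0,0,0]],[[0,0,0],[0,0,0]]]' 0.03|head -1;  python3 -c "
from h import *
go('t',-.35,.1035)"
```

```text
clock: 11.28
t 11.28 TCP-axle(box,mm) [-29.9   7.1 102.7] F [-1.  -1.4  6. ] grip 0.348 12.8
 shift [0.0071, -0.0071, 0.0032]  turn [0.001, 0.0021, -0.0022]
```

```bash
python3 -m pendant '[[[0,-0.0065,-0.003],[0,0,0]],[[0.006,0,0],[0,0,0]],[[0,0,0],[0,0,0]],[[0,0,0],[0,0,0]]]' 0.03|head -1;  python3 -c "
from h import *
go('t',-.35,.1035)"
```

```text
clock: 11.78
t 11.78 TCP-axle(box,mm) [-38.8   0.2 102.3] F [-0.5 -0.5 -0.7] grip 0.348 0.0
 shift [-0.0014, -0.0002, 0.006]  turn [0.0001, -0.0001, 0.0001]
```

Now grip, stroke 0.7, release, back-lean, and second stroke.

```bash
python3 -m pendant '[[[-0.0014,0,0.006],[0,0,0]],[[0,0,0],[0,0,0]]]' 0.03|head -1; python3 -m pendant '[[[0,0,0],[0,0,0]],[[0,0,0],[0,0,0]],[[0,0,0],[0,0,0]]]' 0.01 30|head -1; python3 -m pendant '[[[-0.0103,0,0.0005],[0,0.1,0]],[[-0.0103,0,0.0005],[0,0.1,0]],[[-0.0103,0,0.0005],[0,0.1,0]],[[-0.0103,0,0.0005],[0,0.1,0]],[[-0.0103,0,0.0005],[0,0.1,0]],[[-0.0103,0,0.0005],[0,0.1,0]],[[-0.0103,0,0.0005],[0,0.1,0]],[[0,0,0],[0,0,0]]]'|tail -3;  python3 -c "
from h import *
go('t',.35,.1035)"; python3 -m pendant '[[[0,0,0],[0,0,0]],[[0,0,0],[0,0,0]],[[0,0,0],[0,0,0]]]' 0.03|tail -2; python3 -m pendant '[[[0.0103,0,0.0005],[0,-0.1,0]],[[0.0103,0,0.0005],[0,-0.1,0]],[[0.0103,0,0.0005],[0,-0.1,0]],[[0.0103,0,0.0005],[0,-0.1,0]],[[0.0103,0,0.0005],[0,-0.1,0]],[[0.0103,0,0.0005],[0,-0.1,0]],[[0.0103,0,0.0005],[0,-0.1,0]],[[0,0,0],[0,0,0]]]'|tail -3; python3 -m pendant '[[[0,0,0],[0,0,0]]]'|head -1; python3 -c "
from h import *
go('t',-.35,.1035)"
```

```text
clock: 12.02
clock: 12.4
ft_force: [-1.4, -3.7, 12.5]
grip_width: 0.171
grip_force: 31.3
t 13.4 TCP-axle(box,mm) [37.1 -0.9 97.7] F [-1.4 -3.7 12.5] grip 0.171 31.3
 shift [0.0014, 0.0008, 0.001]  turn [-0.0004, -0.0009, -0.0021]
grip_width: 0.35
grip_force: 0.0
ft_force: [0.0, 0.1, 0.2]
grip_width: 0.355
grip_force: 0.0
clock: 14.9
t 14.9 TCP-axle(box,mm) [-35.1   0.4  97.9] F [0.1 0.9 0.9] grip 0.351 0.0
 shift [0.0006, -0.0004, 0.0005]  turn [0.0007, -0.0016, 0.0]
```

```bash
python3 -m pendant '[[[0,0,0],[0,0,0]],[[0,0,0],[0,0,0]],[[0,0,0],[0,0,0]]]' 0.01 30|head -1; python3 -m pendant '[[[-0.0103,0,0.0005],[0,0.1,0]],[[-0.0103,0,0.0005],[0,0.1,0]],[[-0.0103,0,0.0005],[0,0.1,0]],[[-0.0103,0,0.0005],[0,0.1,0]],[[-0.0103,0,0.0005],[0,0.1,0]],[[-0.0103,0,0.0005],[0,0.1,0]],[[0,0,0],[0,0,0]]]'|tail -3;  python3 -c "
from h import *
go('t',.25,.1035)"; python3 -m pendant '[[[0,0,0],[0,0,0]],[[0,0,0],[0,0,0]],[[0,0,-0.04],[0,0,0]],[[0,0.06,-0.01],[0,0,0]],[[0,0.06,0],[0,0,0]],[[0,0.06,0],[0,0,0]],[[0,0.06,0],[0,0,0]],[[0,0,0],[0,0,0]]]' 0.03|tail -2; python3 look.py r4 u 0
for i in r4:l r4:r; do OMP_NUM_THREADS=1 OPENBLAS_NUM_THREADS=1 python3 fit2.py $i > /tmp/o_$i & done; wait; cat /tmp/o_r4*
```

```text
clock: 15.28
ft_force: [-0.2, -3.7, 11.7]
grip_width: 0.17
grip_force: 30.8
t 16.15 TCP-axle(box,mm) [ 28.2  -1.  101. ] F [-0.2 -3.7 11.7] grip 0.17 30.8
 shift [0.0024, 0.001, 0.0013]  turn [0.0006, -0.0008, -0.0025]
grip_width: 0.35
grip_force: 0.0
t 17.45 TCP-axle(box,mm) [ 38.4 310.9 149.5] F [-0.2 -0.6 -0.1] grip 0.353 0.0
 shift [0.0253, -0.311, 0.0538]  turn [0.0004, -0.2498, -0.0017]
r4:l
    4 (14.75306021102977, 2.69, 8, 1.8, 1.4, -1, 0.5)
    7 (15.9105737758489, 4.49, 8, 1.3, 1.4, -0.5, 0)
    3 (16.446370671532296, 2.17, 8, 1.8, 1.4, -0.5, 0.5)
    8 (16.90686828295267, 5.33, 8, 1.8, 1.4, -0.5, 0.5)
r4:r
    6 (11.619946524216529, 3.73, 8, 1.8, 1.4, -0.5, 0.5)
    9 (13.398422905698542, 5.37, 7, 1.8, 1.4, -1, 0)
    5 (13.88138256427213, 3.25, 8, 1.8, 1.4, -0.5, 0.5)
    3 (14.11091369064361, 1.61, 8, 1.8, 1.4, -0.5, 0)
```

View pics/r4.png

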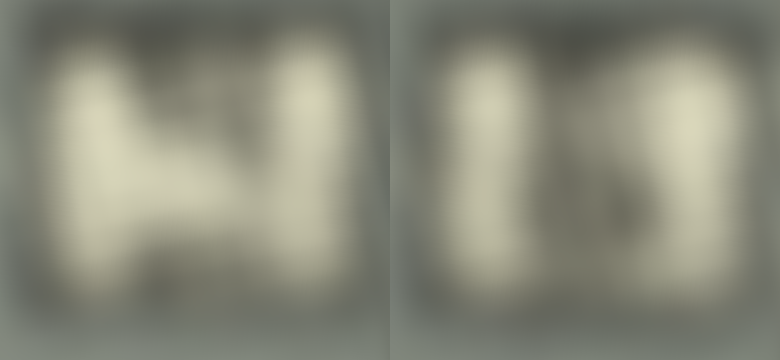

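```bash
python3 -m pendant '[[[0,-0.06,0],[0,-0.15,0]],[[0,-0.06,0],[0,0,0]],[[0,-0.06,0],[0,0,0]],[[0,-0.059,0],[0,0,0]],[[0,0,0],[0,0,0]],[[0,0,0],[0,0,0]],[[0,0,0],[0,0,0]]]' 0.03|head -1;  python3 -c "
from h import *
go('t',.1,.12)"
```

```text
clock: 18.32
t 18.32 TCP-axle(box,mm) [ 37.6   2.3 149. ] F [0.1 0.7 0.2] grip 0.352 0.0
 shift [0.0225, -0.0023, 0.0321]  turn [0.0002, -0.0, 0.0018]
```

```bash
python3 -m pendant '[[[0.0225,-0.002,0.03],[0,0,0]],[[0,0,0],[0,0,0]],[[0,0,0],[0,0,0]],[[0,0,0],[0,0,0]]]' 0.03|head -1;  python3 -c "
from h import *
go('t',.1,.1035)"
```

```text
clock: 18.82
t 18.82 TCP-axle(box,mm) [ 13.3  -0.5 122.1] F [ 1.1 -0.3 -0.7] grip 0.351 0.0
 shift [0.001, 0.0005, 0.0193]  turn [0.0005, 0.0013, 0.0003]
```

```bash
python3 -m pendant '[[[0.001,0.0005,0.019],[0,0,0]],[[0,0,0],[0,0,0]],[[0,0,0],[0,0,0]]]' 0.03|head -1; python3 -c "
from h import *
go('t',.1,.1035)";python3 -m pendant '[[[0,0,0],[0,0,0]],[[0,0,0],[0,0,0]],[[0,0,0],[0,0,0]],[[0.0103,0,0.0005],[0,-0.1,0]],[[0.0103,0,0.0005],[0,-0.1,0]],[[0,0,0],[0,0,0]],[[0,0,0],[0,0,0]]]' 0.01 30|tail -2;  python3 -c "
from h import *
go('t',-.1,.1035)"; python3 -m pendant '[[[0,0,0],[0,0,0]],[[0,0,0],[0,0,0]],[[0,0,-0.04],[0,0,0]],[[0,0.06,-0.01],[0,0,0]],[[0,0.06,0],[0,0,0]],[[0,0.06,0],[0,0,0]],[[0,0.06,0],[0,0,0]],[[0,0,0],[0,0,0]]]' 0.03|tail -2; python3 look.py r5 u 0
for i in r5:l ; do OMP_NUM_THREADS=1 OPENBLAS_NUM_THREADS=1 python3 fit2.py $i ; done
```

```text
clock: 19.2
t 19.2 TCP-axle(box,mm) [ 10.1  -0.3 103.3] F [-0.  -0.2 -0.1] grip 0.349 0.0
 shift [-0.0003, 0.0003, 0.0003]  turn [0.0003, 0.0007, -0.0002]
grip_width: 0.168
grip_force: 31.0
t 20.07 TCP-axle(box,mm) [-11.   -0.8 103.1] F [-0.6 -3.4  2.9] grip 0.168 31.0
 shift [-0.0006, 0.0008, 0.0002]  turn [0.0003, 0.0, -0.0004]
grip_width: 0.353
grip_force: 0.0
t 21.38 TCP-axle(box,mm) [-15.5 310.5 152.8] F [-0.7 -0.9  0.9] grip 0.348 0.0
 shift [-0.0111, -0.3105, 0.0505]  turn [0.0004, 0.0999, -0.0017]
r5:l
    4 (14.113618272917419, 2.45, 8, 1.8, 1.4, -0.5, 0.5)
    0 (15.156569618038521, 0.13, 8, 1.3, 1.4, -1, 0.5)
    6 (15.983205737138883, 3.89, 8, 1.3, 1.4, -0.5, 0.5)
    3 (16.328153101509685, 1.61, 8, 1.3, 1.4, -0.5, 0.5)
```

View pics/r5.png

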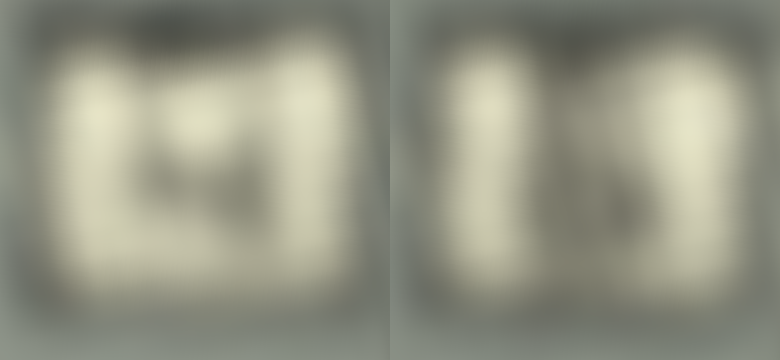

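```bash
cat > fit3.py <<'E'
import fit; fit.S=S=4
import cv2,numpy as np,sys
from itertools import product
from multiprocessing import Pool
cases=[("r1","l",.2,.9),("r3","l",.9,1.7),("r4","l",2.4,3),("r5","l",2.2,2.8),("r5","r",3.4,4.1)]
cases+= [(a.split(":")[0],a.split(":")[1],float(a.split(":")[2])-.4,float(a.split(":")[2])+.4) for a in sys.argv[1:]]
def one(q):
    w,st,sg,oy,ox=q
    m=np.s_[2*S:22*S,3*S:23*S];I=fit.strip("seg",w,st);B=lambda f:cv2.GaussianBlur(f,(0,0),sg*S)[m].ravel()
    y0,x0=int((4+oy)*S),int((4+ox)*S)
    out=np.ones((24*S,26*S),np.float32);out[y0-S:y0+17*S,x0-S:x0+19*S]=0
    win=np.zeros_like(out);win[y0:y0+16*S,x0:x0+18*S]=1;bo,bw=B(out),B(win);tot=0;best=[]
    for f,s,lo,hi in cases:
        im=cv2.imread(f"pics/{f}.png",0).astype(np.float32);p=im[:,:390] if s=="l" else im[:,390:]
        y=cv2.resize(p,(26*S,24*S),interpolation=cv2.INTER_AREA)[m].ravel();R=[]
        for a in np.arange(lo,hi,.02):
            c=int(round((a/.62832*13+20)*S));d=np.zeros_like(out);d[y0:y0+16*S,x0:x0+18*S]=1-I[c-8*S:c+8*S,4*S:22*S]
            A=np.c_[np.ones(y.size),bo,bw,B(d)];k=np.linalg.lstsq(A,y,rcond=None)[0]
            R.append((float(np.mean((A@k-y)**2)),round(float(a),2)))
        e,a=min(R);tot+=e;best.append((a,round(e**.5,1)))
    return tot,q,best
if __name__=="__main__":
    import os
    with Pool() as P: R=sorted(P.map(one,list(product((7,7.5,8,9),(1.3,1.8,2.3),(1.2,1.5,1.8),(-1.25,-.75,-.25,.25),(0,.5,1)))))
    for x in R[:6]:print(x)
E
export OMP_NUM_THREADS=1 OPENBLAS_NUM_THREADS=1; time python3 fit3.py
```

```text
(716.8964957620697, (9, 2.3, 1.8, -0.75, 0.5), [(0.52, 13.7), (1.34, 12.6), (2.68, 11.8), (2.42, 12.2), (3.72, 9.0)])
(728.2284889130135, (9, 2.3, 1.8, -1.25, 0.5), [(0.52, 13.0), (1.62, 13.2), (2.68, 12.0), (2.42, 11.9), (3.7, 10.1)])
(765.2643839390889, (9, 1.8, 1.8, -0.75, 0.5), [(0.54, 14.2), (1.34, 12.8), (2.68, 12.9), (2.44, 12.6), (3.74, 8.5)])
(779.9891400969256, (9, 1.8, 1.8, -1.25, 0.5), [(0.52, 13.4), (1.36, 13.9), (2.66, 13.1), (2.42, 12.4), (3.72, 9.1)])
(783.7427670744763, (8, 1.8, 1.8, -0.75, 0.5), [(0.54, 14.0), (1.34, 13.0), (2.68, 12.5), (2.44, 13.3), (3.72, 9.3)])
(804.4180791260142, (9, 2.3, 1.5, -0.75, 0.5), [(0.52, 13.8), (1.34, 13.2), (2.68, 13.0), (2.42, 12.7), (3.7, 10.5)])
real	0m29.364s
user	1m50.649s
sys	0m2.096s
```

```bash
python3 -m pendant '[[[0,-0.062,0],[0,0.14,0]],[[0,-0.062,0],[0,0.14,0]],[[0,-0.062,0],[0,0.13,0]],[[0,-0.062,0],[0,0,0]],[[0,-0.062,0],[0,0,0]],[[0,0,0],[0,0,0]],[[0,0,0],[0,0,0]],[[0,0,0],[0,0,0]]]' 0.03|head -1;  python3 -c "
from h import *
go('u',.31,.12)"
```

```text
clock: 22.38
t 22.38 TCP-axle(box,mm) [-16.2   2.7 152.5] F [ 0.2  0.5 -0. ] grip 0.346 0.0
 shift [-0.062, -0.0028, 0.0203]  turn [-0.0, 0.0002, 0.002]
```

```bash
python3 -m pendant '[[[-0.031,-0.0028,0],[0,0,0]],[[-0.031,0,0],[0,0,0]],[[0,0,0.02],[0,0,0]],[[0,0,0],[0,0,0]],[[0,0,0],[0,0,0]],[[0,0,0],[0,0,0]]]' 0.03|head -1;  python3 -c "
from h import *
go('u',.31,.1035)"
```

```text
clock: 23.12
t 23.12 TCP-axle(box,mm) [ 37.1  -0.8 115.2] F [-0.2 -0.3 -0.7] grip 0.348 0.0
 shift [0.0002, 0.0008, 0.0175]  turn [0.0007, 0.001, 0.0009]
```

Descend, then first backward stroke of 0.62, release, and return.

```bash
python3 -m pendant '[[[0,0.0008,0.017],[0,0,0]],[[0,0,0],[0,0,0]],[[0,0,0],[0,0,0]]]' 0.03|tail -3; python3 -m pendant '[[[0,0,0],[0,0,0]],[[0,0,0],[0,0,0]],[[0,0,0],[0,0,0]]]' 0.01 30|tail -3; python3 -m pendant '[[[0.0103,0,0.0005],[0,-0.1,0]],[[0.0103,0,0.0005],[0,-0.1,0]],[[0.0103,0,0.0005],[0,-0.1,0]],[[0.0103,0,0.0005],[0,-0.1,0]],[[0.0103,0,0.0005],[0,-0.1,0]],[[0.0103,0,0.0005],[0,-0.1,0]],[[0.002,0,0],[0,-0.02,0]],[[0,0,0],[0,0,0]]]'|tail -3;  python3 -c "
from h import *
go('u',-.31,.1035)"; python3 -m pendant '[[[0,0,0],[0,0,0]],[[0,0,0],[0,0,0]],[[0,0,0],[0,0,0]]]' 0.03|tail -2; python3 -m pendant '[[[-0.0103,0,0.0005],[0,0.1,0]],[[-0.0103,0,0.0005],[0,0.1,0]],[[-0.0103,0,0.0005],[0,0.1,0]],[[-0.0103,0,0.0005],[0,0.1,0]],[[-0.0103,0,0.0005],[0,0.1,0]],[[-0.0103,0,0.0005],[0,0.1,0]],[[-0.002,0,0],[0,0.02,0]],[[0,0,0],[0,0,0]]]'|tail -3; python3 -m pendant '[[[0,0,0],[0,0,0]]]'|head -1; python3 -c "
from h import *
go('u',.31,.1035)"
```

```text
ft_force: [0.5, 0.5, 0.5]
grip_width: 0.349
grip_force: 0.0
ft_force: [-1.0, -3.1, 4.8]
grip_width: 0.174
grip_force: 30.9
ft_force: [4.0, -2.2, -6.2]
grip_width: 0.172
grip_force: 30.9
t 24.88 TCP-axle(box,mm) [-31.7  -0.8  98.1] F [ 4.  -2.2 -6.2] grip 0.172 30.9
 shift [-0.0003, 0.0008, -0.0004]  turn [0.0003, -0.0003, -0.0002]
grip_width: 0.351
grip_force: 0.0
ft_force: [-0.0, 0.0, -0.3]
grip_width: 0.348
grip_force: 0.0
clock: 26.38
t 26.38 TCP-axle(box,mm) [31.2 -0.2 98.8] F [-0.4  0.4 -0.2] grip 0.351 0.0
 shift [-0.0005, 0.0002, 0.0001]  turn [0.0007, 0.0012, 0.0006]
```

Repeat twice more (each −0.62), then retract.

```bash
python3 -m pendant '[[[0,0,0],[0,0,0]],[[0,0,0],[0,0,0]],[[0,0,0],[0,0,0]]]' 0.01 30|tail -1; python3 -m pendant '[[[0.0103,0,0.0005],[0,-0.1,0]],[[0.0103,0,0.0005],[0,-0.1,0]],[[0.0103,0,0.0005],[0,-0.1,0]],[[0.0103,0,0.0005],[0,-0.1,0]],[[0.0103,0,0.0005],[0,-0.1,0]],[[0.0103,0,0.0005],[0,-0.1,0]],[[0.002,0,0],[0,-0.02,0]],[[0,0,0],[0,0,0]]]'|tail -3; python3 -m pendant '[[[0,0,0],[0,0,0]],[[0,0,0],[0,0,0]],[[0,0,0],[0,0,0]]]' 0.03|tail -2; python3 -m pendant '[[[-0.0103,0,0.0005],[0,0.1,0]],[[-0.0103,0,0.0005],[0,0.1,0]],[[-0.0103,0,0.0005],[0,0.1,0]],[[-0.0103,0,0.0005],[0,0.1,0]],[[-0.0103,0,0.0005],[0,0.1,0]],[[-0.0103,0,0.0005],[0,0.1,0]],[[-0.002,0,0],[0,0.02,0]],[[0,0,0],[0,0,0]]]'|tail -3; python3 -m pendant '[[[0,0,0],[0,0,0]]]'|head -1; python3 -c "
from h import *
go('u',.31,.1035)"
python3 -m pendant '[[[0,0,0],[0,0,0]],[[0,0,0],[0,0,0]],[[0,0,0],[0,0,0]]]' 0.01 30|tail -1; python3 -m pendant '[[[0.0103,0,0.0005],[0,-0.1,0]],[[0.0103,0,0.0005],[0,-0.1,0]],[[0.0103,0,0.0005],[0,-0.1,0]],[[0.0103,0,0.0005],[0,-0.1,0]],[[0.0103,0,0.0005],[0,-0.1,0]],[[0.0103,0,0.0005],[0,-0.1,0]],[[0.002,0,0],[0,-0.02,0]],[[0,0,0],[0,0,0]]]'|tail -3; python3 -m pendant '[[[0,0,0],[0,0,0]],[[0,0,0],[0,0,0]],[[0,0,0],[0,0,0]],[[0,0,-0.04],[0,0,0]],[[0,0,-0.01],[0,0,0]]]' 0.03|tail -2; python3 -c "
from h import *
go('u',-.31,.1035)"
```

```text
grip_force: 30.8
ft_force: [0.2, -3.1, -2.8]
grip_width: 0.174
grip_force: 31.7
grip_width: 0.352
grip_force: 0.0
ft_force: [-0.6, 0.1, 0.1]
grip_width: 0.348
grip_force: 0.0
clock: 29.25
t 29.25 TCP-axle(box,mm) [31.2 -0.1 99.1] F [ 0.2 -0.3  0.1] grip 0.356 0.0
 shift [-0.0005, 0.0001, 0.0004]  turn [0.0006, 0.0012, 0.0007]
grip_force: 30.7
ft_force: [6.8, 9.2, -11.1]
grip_width: 0.172
grip_force: 31.7
grip_width: 0.352
grip_force: 0.0
t 31.25 TCP-axle(box,mm) [-42.8  -2.3 149.6] F [-0.   0.3 -0. ] grip 0.352 0.0
 shift [0.0029, 0.0027, 0.0521]  turn [-0.0083, -0.0395, -0.0004]
```

```bash
python3 -m pendant '[[[0,0.062,0],[0,0,0]],[[0,0.062,0],[0,0,0]],[[0,0.062,0],[0,0,0]],[[0,0.062,0],[0,0,0]],[[0,0.062,0],[0,0,0]],[[0,0,0],[0,0,0]],[[0,0,0],[0,0,0]]]'|head -1; python3 look.py r6 t 0; export OMP_NUM_THREADS=1 OPENBLAS_NUM_THREADS=1; python3 fit2.py r6:r; python3 fit3.py r6:l:2.45 r6:r:1.88
```

```text
clock: 32.12
t 32.42 TCP-axle(box,mm) [-42.1 234.7 145.2] F [-0.6 -0.8  0.7] grip 0.351 0.0
 shift [-0.0298, -0.2342, 0.0536]  turn [-0.0095, 0.2686, -0.0023]
r6:r
    3 (11.881777488279289, 1.85, 8, 1.8, 1.4, -0.5, 0.5)
    9 (13.220056422011458, 5.41, 7, 1.8, 1.4, -0.5, 0.5)
    5 (13.24965247964205, 3.29, 8, 1.8, 1.4, -0.5, 0.5)
    8 (14.703097021480641, 5.13, 7, 1.3, 1.4, -0.5, 0.5)
(971.8710863328241, (9, 2.3, 1.8, -0.75, 0.5), [(0.52, 13.7), (1.34, 12.6), (2.68, 11.8), (2.42, 12.2), (3.72, 9.0), (2.43, 12.2), (1.84, 10.2)])
(1024.6807387780727, (9, 2.3, 1.8, -1.25, 0.5), [(0.52, 13.0), (1.62, 13.2), (2.68, 12.0), (2.42, 11.9), (3.7, 10.1), (2.41, 12.3), (1.84, 12.1)])
(1048.6564441797364, (9, 1.8, 1.8, -0.75, 0.5), [(0.54, 14.2), (1.34, 12.8), (2.68, 12.9), (2.44, 12.6), (3.74, 8.5), (2.43, 12.9), (1.84, 10.9)])
(1082.7257886016666, (8, 1.8, 1.8, -0.75, 0.5), [(0.54, 14.0), (1.34, 13.0), (2.68, 12.5), (2.44, 13.3), (3.72, 9.3), (2.43, 13.5), (1.84, 10.8)])
(1085.5506195489045, (9, 1.8, 1.8, -1.25, 0.5), [(0.52, 13.4), (1.36, 13.9), (2.66, 13.1), (2.42, 12.4), (3.72, 9.1), (2.43, 12.6), (1.84, 12.1)])
(1094.9593399095281, (9, 2.3, 1.5, -0.75, 0.5), [(0.52, 13.8), (1.34, 13.2), (2.68, 13.0), (2.42, 12.7), (3.7, 10.5), (2.43, 12.7), (1.84, 11.3)])
```

View pics/r6.png

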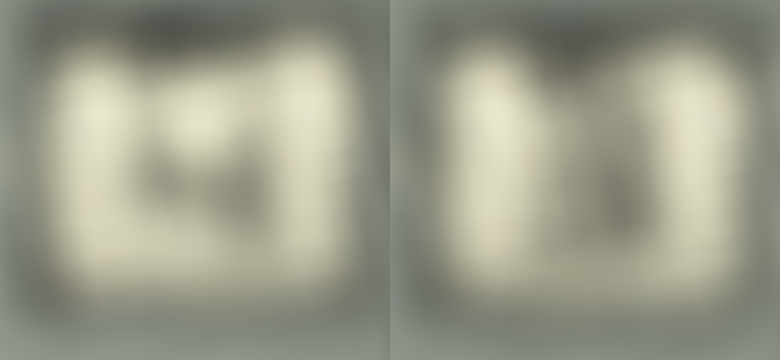

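```bash
python3 -m pendant '[[[0,-0.0585,0],[0,0.14,0]],[[0,-0.0585,0],[0,0.128,0]],[[0,-0.0585,0],[0,0,0]],[[0,-0.0585,0],[0,0,0]],[[0,0,0],[0,0,0]],[[0,0,0],[0,0,0]],[[0,0,0],[0,0,0]]]' 0.03|head -1;  python3 -c "
from h import *
go('t',0,.12)"
```

```text
clock: 33.3
t 33.3 TCP-axle(box,mm) [-43.    2.3 147.2] F [ 0.2  0.8 -0.7] grip 0.352 0.0
 shift [-0.0429, -0.0019, 0.0273]  turn [-0.0103, 0.0017, -0.0011]
```

```bash
python3 -m pendant '[[[-0.043,-0.002,0],[-0.01,0,0]],[[0,0,0.027],[0,0,0]],[[0,0,0],[0,0,0]],[[0,0,0],[0,0,0]],[[0,0,0],[0,0,0]]]' 0.03|head -1;  python3 -c "
from h import *
go('t',0,.1035)"
```

```text
clock: 33.92
t 33.92 TCP-axle(box,mm) [  0.2  -0.2 121. ] F [ 0.2  0.3 -0.7] grip 0.348 0.0
 shift [0.0002, 0.0002, 0.0175]  turn [0.0009, 0.0017, -0.0017]
```

```bash
python3 -m pendant '[[[0,0,0.0175],[0,0,0]],[[0,0,0],[0,0,0]],[[0,0,0],[0,0,0]],[[0,0,0],[0,0,0]]]' 0.03|head -1; python3 -m pendant '[[[0,0,0],[0,0,0]],[[0,0,0],[0,0,0]],[[0,0,0],[0,0,0]],[[-0.0072,0,0.0002],[0,0.07,0]],[[0,0,0],[0,0,0]],[[0,0,0],[0,0,0]]]' 0.01 30|tail -2;  python3 -c "
from h import *
go('t',.07,.1035)"; python3 -m pendant '[[[0,0,0],[0,0,0]],[[0,0,0],[0,0,0]],[[0,0,0],[0,0,0]],[[0,0,-0.05],[0,0,0]],[[0,0.062,0],[0,0,0]],[[0,0.062,0],[0,0,0]],[[0,0.062,0],[0,0,0]],[[0,0.062,0],[0,0,0]]]' 0.03|tail -2;python3 -m pendant '[[[0,0,0],[0,0,0]],[[0,0,0],[0,0,0]]]'|head -1;python3 look.py r7 t 0; export OMP_NUM_THREADS=1 OPENBLAS_NUM_THREADS=1; python3 fit3.py r7:l:2.5 r7:r:1.88
```

```text
clock: 34.42
grip_width: 0.176
grip_force: 31.0
t 35.17 TCP-axle(box,mm) [  7.9  -0.9 103. ] F [-0.8 -2.2  7.6] grip 0.176 31.0
 shift [0.0006, 0.0009, -0.0002]  turn [0.0001, 0.0025, -0.0034]
grip_width: 0.351
grip_force: 0.0
clock: 36.42
t 36.73 TCP-axle(box,mm) [ 11.8 246.4 152.7] F [-0.1  0.   0.2] grip 0.352 0.0
 shift [0.0074, -0.2465, 0.0498]  turn [0.0004, -0.0689, -0.0038]
(1014.6192356094795, (9, 2.3, 1.8, -0.75, 0.5), [(0.52, 13.7), (1.34, 12.6), (2.68, 11.8), (2.42, 12.2), (3.72, 9.0), (2.5, 14.1), (1.84, 10.0)])
(1032.6211521463842, (9, 2.3, 1.8, -1.25, 0.5), [(0.52, 13.0), (1.62, 13.2), (2.68, 12.0), (2.42, 11.9), (3.7, 10.1), (2.44, 12.9), (1.84, 11.7)])
(1070.4552380781017, (9, 1.8, 1.8, -0.75, 0.5), [(0.54, 14.2), (1.34, 12.8), (2.68, 12.9), (2.44, 12.6), (3.74, 8.5), (2.5, 13.9), (1.84, 10.6)])
(1081.8468537178057, (8, 1.8, 1.8, -0.75, 0.5), [(0.54, 14.0), (1.34, 13.0), (2.68, 12.5), (2.44, 13.3), (3.72, 9.3), (2.5, 13.7), (1.84, 10.6)])
(1087.9522375167992, (9, 1.8, 1.8, -1.25, 0.5), [(0.52, 13.4), (1.36, 13.9), (2.66, 13.1), (2.42, 12.4), (3.72, 9.1), (2.44, 13.0), (1.84, 11.8)])
(1108.2013945962926, (8, 1.3, 1.8, -0.75, 0.5), [(0.56, 14.4), (1.34, 13.2), (2.66, 13.2), (2.44, 13.6), (3.74, 8.9), (2.5, 12.7), (1.86, 11.3)])
```

Left fits at 2.50 and right at about 1.85; both are within tolerance, and the arm is clear.

```bash
python3 -c "
from cell import r
print(r.sign_off())"
```

```text
the job is handed in; nothing more can be done
None
```

I set the load box to 43 and handed it in with the arm clear at about 37 s. By image fit the left wheel is near 2.50 rad and the right near 1.85 rad, both within tolerance. The hand-in returned no verdict, and I did not measure the loose items' positions again afterwards.

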